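Fit the sprung dust cap into the camera tube

TASK

Close the open mouth of the microscope's camera tube with its dust cap: pinch the cap's two sprung tabs together, lower it into the mouth and press it fully home against the sprung seal with about 12 N, never more than 20 N (the tube sinks on its soft cushion as you press). Still pressing, let the tabs spring out so that the claws catch under the rim. Let go, and leave the eyepiece, positioner and wafer box where they are.

Things in the scene. Friction and masses are not known exactly. Their poses are not given: they have to be found in the camera images.
- cap_center (a point): dust cap standing on the bench, 49 mm tall, about 100 g; this point is its centre, half-way up, z up. Grey plug 45 mm across, 15 mm long, foot chamfered 4 mm; black flange 64 mm across, 4 mm thick, top 5.5 mm below this point; two upright white tabs 30 mm tall, 24 mm wide, on its +y and -y sides, outer faces 42 mm apart free, 31 mm pinched. Any yaw fits the tube
- cap_flange (a point): centre of the underside of the cap's flange, 9.5 mm below cap_center. Two steel claws, 4 mm high, on the feet of the tabs stick out of the plug to 53 mm across (tops 6 mm below this point); with the tabs pinched to their stops they are drawn inside the plug
- tab_a (a joint): travel of the tab on the cap's +y side, m: 0 = sprung out, 0.0055 = pinched to its stop; it presses back with 7 N free, 14 N at the stop
- tab_b (a joint): travel of the tab on the cap's -y side, m: 0 = sprung out, 0.0055 = pinched to its stop; it presses back with 7 N free, 14 N at the stop
- tube_rim (a point): centre of the top of the steel rim of the upright black camera tube (68 mm across), z up, 110 mm above the bench unloaded. Rim 4 mm thick, mouth 48 mm across; below it the bore is 57 mm wide and free for 24 mm, so claws catch under the rim. Latched and let go, the cap's flange underside stays 2 mm above this point; not latched it sits 3.5 mm or more above, tabs still part-way in
- seal_top (a point): centre of the top of the sprung rubber seal ring (52 to 62 mm across) that stands 4.5 mm proud of the rim. The cap's flange presses it down: it yields from about 2 N at 2 N per mm, so the claws get below the rim at about 7 N and the flange meets the rim at about 11 N
- holder: grey round holder of the tube, fixed to the bench, 110 mm across at its foot, 36 mm tall; origin at the centre of its underside, on the bench. The tube stands in it on a soft spring: pressed, it sinks (rim and seal with it) from about 2 N on, 1 N per mm, 21 mm at most, and rises again
- eyepiece: bystander: loose black eyepiece standing on the bench, 44 mm across, 60 mm tall; origin at the centre of its underside
- positioner: bystander: loose black probe positioner block on an aluminium plate 75 x 60 mm, 81 mm tall with its knob on top; origin at the centre of its underside
- wafer_box: bystander: loose white round wafer box, 94 mm across, 24 mm tall; origin at the centre of its underside

How it is judged:
By the outcome, as a careful person would: the job done as asked, in the order asked, and still so for the second after the job is handed in, with the robot touching nothing.
It also fails if it takes over 46 s, if anything falls off the work surface, if the arm or the gripper's body presses on something with over 40 N, if the wrist force passes 120 N, or if a joint passes its speed limit or range.

ROBOT

A 7-joint arm with a two-finger parallel gripper is mounted at the origin on the work surface. World frame = base frame: x ahead of the robot, y to its left, z up, the work surface at z = 0. Lengths are in m, angles in rad, forces in N, time in s.
With the tool pointing down it reaches from about 0.4 to 0.85 m from the base axis. Payload 10.4 kg.
Tool frame: the origin (TCP) lies on the centre line of the jaws, within the pads' length; the fingertips stand 25 mm ahead of it and the grasp point (between the pads) lies 6 mm ahead of it (r.nose_length is the distance from the TCP to the fingertips, in m); z points along the fingers, y is the line along which they close (so a half turn about z gives the same grasp; the last joint's range is limited). The gripper opens to 87 mm and grips with 3 to 60 N. Pads are 19 mm wide; open, the fingers measure 117 mm over their backs; the gripper's body (75 mm by 190 mm) begins 51 mm behind the grasp point.
Start: joints at [1.138, 0.332, -0.065, 1.46, 0.022, 1.35, -0.088], TCP at [0.249, -0.573, 0.248] pointing down, gripper open.
Joint ranges: [-2.6, 2.6], [-0.5, 2.12], [-1.47, 1.34], [0.16, 2.42], [-1.27, 4.41], [0.06, 2.06], [-2.6, 2.6]. Speed limits (rad/s): [2.22, 2.22, 2.79, 2.79, 3.14, 3.14, 3.14].

INTERFACE

Orientations are given as a 3x3 rotation matrix whose columns are the frame's x, y, z axes.
In Python, from bench import r, set_gripper, solve_ik, monitor, cams, order gives the robot as it stands. Calls block until the motion is done:
- r.move_ptp(position, orientation): joint-space move of the TCP to a pose.
- r.servo_line(position, frame=None, speed=0.15, f_stop=None): straight line of the TCP; frame=None keeps the orientation; speed is the mean speed in m/s. With f_stop (N) it stops when the force on the tool has changed by that much, and returns True; else False.
- r.move_j(angles): joint-space move.
- set_gripper(opening, force=None): opening from 0.0 (shut) to 1.0 (fully open); force is the grip in N (None keeps the last); returns when the fingers have stopped.
- r.wait(seconds).
- solve_ik(position, orientation): joint angles nearest the present ones, or None.
- monitor.state(): the state.
- cams.camera(name): name is "scene" or "top"; returns the picture (400x640x3 uint8, blue, green, red); there is no depth.
- cams.calibration(name): a dict with "K" (3x3 intrinsics, pixels), "dist_coeffs" ([k1, k2, p1, p2, k3] as OpenCV has them; the pictures are not rectified), "R" (3x3) and "t" (3): a world point X has camera coordinates R X + t. Camera axes: x right, y down, z forward; pixel columns grow to the right and rows downward; lengths in m; the calibration is good to about 2 mm. A picture is of the moment at which its call begins. calibration takes no time and is no camera call.
A pose or a line that the arm cannot do raises r.Unreachable and nothing moves.
- order.job_done(): hands the job in; it is judged then, once.
The state is a dict: "t": time; "q": joint angles; "qd": joint speeds; "joint_torque": joint torques, N m; "position": TCP position; "tcp_rot": TCP orientation; "ft_force": force on the tool from outside, world axes, zero at the start; "wrist_torque": the same for the moment, N m; "gripper_width": opening from 0.0 (shut) to 1.0 (fully open); "grip_force": force on a finger pad.
Only numpy, scipy, OpenCV 4.12 (cv2) and the standard library are available. Lean on these libraries where they do the work, as an engineer would, in place of code of your own. Each camera call takes 0.05 s, during which the arm holds its last target. There are 200 camera calls.

## Working session

There is one attempt and no reset: what is moved stays moved. The work goes in short steps, each a Python script; the robot and the scene stay as the last script left them, time stands still between calls to the robot, and variables do not carry over. Pictures are saved under pics/ and viewed, at most 10 in all, crops included, and the job is handed in when it is done.

```bash
ls; mkdir -p pics; python3 - <<'E'
from bench import r,cams,monitor
import cv2,numpy as np
for n in("scene","top"):
    cv2.imwrite(f"pics/{n}0.png",cams.camera(n)); c=cams.calibration(n); print(n,{k:np.round(c[k],4).tolist() for k in c})
s=monitor.state();print(s["t"],s["ft_force"],s["tcp_rot"],s["gripper_width"])
E
```

```text
pics
scene {'K': [[420.3587, 0.0, 318.5812], [0.0, 420.3587, 203.5027], [0.0, 0.0, 1.0]], 'dist_coeffs': [-0.1021, 0.0, 0.0, 0.0, 0.0], 'R': [[-0.1902, 0.9817, -0.0116], [0.7177, 0.1309, -0.684], [-0.6699, -0.1384, -0.7294]], 't': [0.1337, -0.3658, 1.3983]}
top {'K': [[406.306, 0.0, 318.69], [0.0, 406.306, 203.7578], [0.0, 0.0, 1.0]], 'dist_coeffs': [-0.0855, 0.0, 0.0, 0.0, 0.0], 'R': [[-0.0723, -0.9974, 0.0043], [-0.9759, 0.0698, -0.2066], [0.2057, -0.0191, -0.9784]], 't': [0.0391, 0.6069, 0.9395]}
0.1 [-0.22551781  0.57792669  1.0527488 ] [[ 9.17189852e-01  3.98450065e-01 -5.66781986e-04]
 [ 3.98450461e-01 -9.17189173e-01  1.11843280e-03]
 [-7.42066802e-05 -1.25164975e-03 -9.99999214e-01]] 1.0016038649377472
```

View pics/scene0.png

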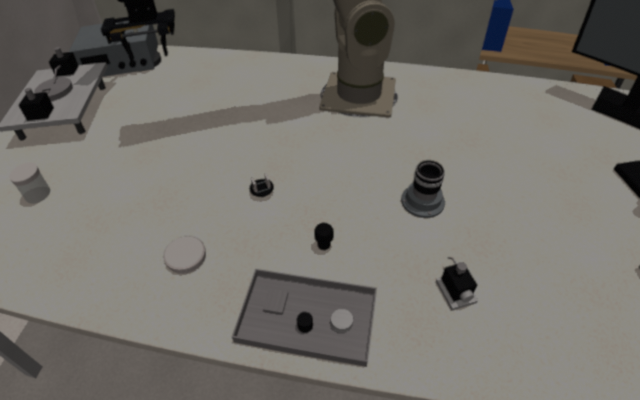

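View pics/top0.png

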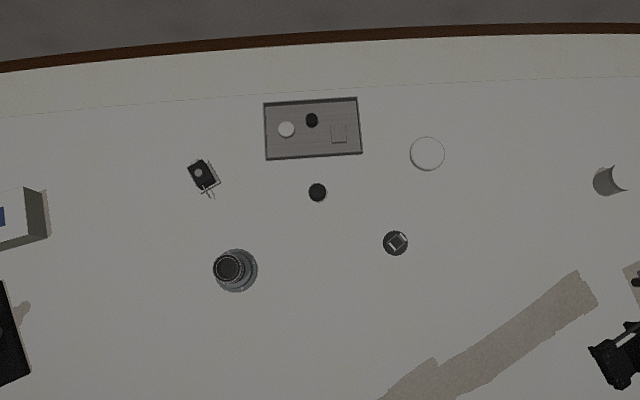

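The scene picture shows the cap at (262,187) and the tube rim at (428,172). In the top picture the cap is at (396,243) and the tube rim at (228,267). Next I'll zoom in on both and measure.

```bash
cat > h.py <<'E'
import cv2,numpy as np
from bench import cams
def ray(n,px,z):
    c=cams.calibration(n);K,R,t=(np.array(c[k],float) for k in("K","R","t"))
    u=cv2.undistortPoints(np.array(px,float).reshape(-1,1,2),K,np.array(c["dist_coeffs"],float)).reshape(-1,2)
    d=np.c_[u,np.ones(len(u))]@R; o=-R.T@t
    return o+d*((z-o[2])/d[:,2])[:,None]
def proj(n,X):
    c=cams.calibration(n)
    return cv2.projectPoints(np.array(X,float).reshape(-1,1,3),cv2.Rodrigues(np.array(c["R"],float))[0],np.array(c["t"],float),np.array(c["K"],float),np.array(c["dist_coeffs"],float))[0].reshape(-1,2)
E
python3 - <<'E'
from h import *
T=cv2.imread("pics/top0.png");S=cv2.imread("pics/scene0.png")
def crop(I,c,h,s):
    x,y=c;return cv2.resize(I[y-h:y+h,x-h:x+h],(s,s),interpolation=cv2.INTER_CUBIC)
cr=[crop(T,(396,243),20,400),crop(T,(235,268),30,400)],[crop(S,(262,187),20,400),crop(S,(428,185),30,400)]
cv2.imwrite("pics/crops.png",cv2.resize(np.vstack([np.hstack(a) for a in cr]),(600,600)))
def blob(n,I,c,h,lo,hi):
    x,y=c;g=cv2.cvtColor(I,cv2.COLOR_BGR2GRAY);m=np.zeros_like(g);m[y-h:y+h,x-h:x+h]=((g[y-h:y+h,x-h:x+h]>=lo)&(g[y-h:y+h,x-h:x+h]<hi))*255
    cs=cv2.findContours(m,cv2.RETR_EXTERNAL,cv2.CHAIN_APPROX_NONE)[0];return max(cs,key=cv2.contourArea)
for n,I,c,h,z in(("top",T,(396,243),20,.018),("scene",S,(262,187),18,.018),("top",T,(228,267),16,.105),("scene",S,(428,172),14,.1)):
    for hi in(60,80,100):
        k=blob(n,I,c,h,0,hi);w=ray(n,k[:,0],z);(e,r2)=cv2.minEnclosingCircle(w[:,:2].astype(np.float32));
        print(n,c,hi,cv2.boundingRect(k),"circ",np.round(e,4),round(r2,4),"ell",np.round(cv2.fitEllipse(k)[0],1))
print("ref mean bg",T[243,420],T[267,228])
E
```

```text
top (396, 243) 60 (383, 231, 25, 25) circ [ 0.5028 -0.1909] 0.0317 ell [394.1 243.5]
top (396, 243) 80 (383, 230, 25, 26) circ [ 0.5035 -0.1909] 0.0323 ell [394.6 242.9]
top (396, 243) 100 (383, 230, 25, 26) circ [ 0.5032 -0.1919] 0.0326 ell [395.  242.6]
scene (262, 187) 60 (250, 179, 23, 18) circ [ 0.5045 -0.1888] 0.0322 ell [261.3 187.9]
scene (262, 187) 80 (249, 179, 25, 19) circ [ 0.5053 -0.1891] 0.0343 ell [261.3 187.9]
scene (262, 187) 100 (249, 177, 25, 22) circ [ 0.5031 -0.1872] 0.0386 ell [261.2 188.1]
top (228, 267) 60 (213, 255, 31, 27) circ [0.4661 0.2142] 0.0362 ell [227.2 267.4]
top (228, 267) 80 (213, 251, 31, 32) circ [0.4669 0.2091] 0.0451 ell [229.7 267.3]
top (228, 267) 100 (213, 251, 31, 32) circ [0.4661 0.2094] 0.0459 ell [229.7 267.3]
scene (428, 172) 60 (414, 161, 28, 25) circ [0.4668 0.2116] 0.0518 ell [427.8 173.2]
scene (428, 172) 80 (414, 160, 28, 26) circ [0.4666 0.2128] 0.0526 ell [428.  173.9]
scene (428, 172) 100 (414, 160, 28, 26) circ [0.4663 0.2127] 0.0527 ell [427.9 173.8]
ref mean bg [131 134 134] [32 35 35]
```

View pics/crops.png

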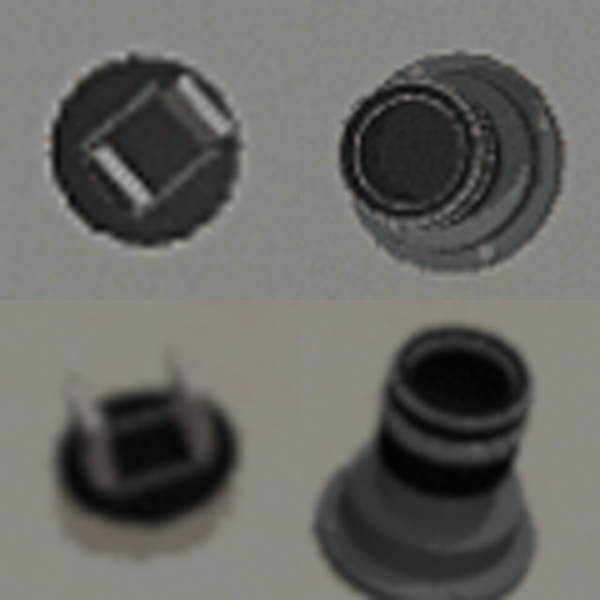

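The crops show the cap's tab strips running along about (51,57) px in the top view. The tube mouth's bright ring is centred near (227.6,268.4) in the top picture. I'll measure the yaw and ring, then go above the cap.

```bash
python3 - <<'E'
from h import *
from bench import r,solve_ik,monitor
T=cv2.imread("pics/top0.png");S=cv2.imread("pics/scene0.png")
# crop px -> image px (resize centre convention)
f=lambda p,o,s:(np.array(p,float)+.5)/s-.5+np.array(o)
A=ray("top",f([[92,150],[143,208],[183,78],[232,132]],(376,223),7.5),.049)[:,:2]
d=(A[1]-A[0])+(A[3]-A[2]);yaw=np.arctan2(d[1],d[0]);print("tab face dir deg",np.degrees(yaw),A.round(4).tolist())
# white tab tops by mask
g=cv2.cvtColor(T,cv2.COLOR_BGR2GRAY);m=(g>95).astype(np.uint8);c=np.zeros_like(m);cv2.circle(c,(395,243),10,1,-1)
n,l,st,ce=cv2.connectedComponentsWithStats(m&c)
for i in range(1,n):
    if st[i,4]>3:
        P=np.argwhere(l==i)[:,::-1];W=ray("top",P,.045)[:,:2];ln=cv2.fitLine(W.astype(np.float32),2,0,.01,.01).ravel();print(st[i,4],W.mean(0).round(4),np.degrees(np.arctan2(ln[1],ln[0])).round(1))
# mouth: dark hole inside the bright ring
for nme,I,c0,h in(("top",T,(227.4,268.2),24),("scene",S,(428,170.5),24)):
    G=cv2.cvtColor(I,cv2.COLOR_BGR2GRAY).astype(np.float32)
    c0=ray(nme,[c0],.11)[0]
    for it in range(4):
        pts=[]
        for a in np.arange(0,2*np.pi,.1):
            rr=np.arange(.020,.0285,.00025);X=c0+np.c_[rr*np.cos(a),rr*np.sin(a),0*rr]
            p=proj(nme,X).astype(np.float32);v=cv2.remap(G,p[:,:1],p[:,1:],cv2.INTER_CUBIC).ravel()
            k=v.argmax()
            if 0<k<len(v)-1:pts.append(X[k,:2])
        P=np.array(pts);s=np.linalg.lstsq(np.c_[2*P,np.ones(len(P))],(P**2).sum(1),rcond=None)[0];c0=np.r_[s[:2],.11]
    print(nme,c0.round(4),np.sqrt(s[2]+s[:2]@s[:2]).round(4),len(P))
E
```

```text
tab face dir deg -143.54691417423348 [[0.5015, -0.1677], [0.4812, -0.1825], [0.523, -0.2004], [0.5039, -0.2147]]
8 [ 0.514  -0.2053] 37.4
21 [ 0.4925 -0.1777] 39.0
top [0.4638 0.2177 0.11  ] 0.0247 63
scene [0.4694 0.2193 0.11  ] 0.0271 26
```

```bash
cat >> h.py <<'E'
def down(deg):
    a=np.radians(deg);c,s=np.cos(a),np.sin(a)
    return np.array([[c,s,0],[s,-c,0],[0,0,-1.]])
def st(*lab):
    from bench import monitor
    s=monitor.state();print(*lab,"t",round(s["t"],2),"p",np.round(s["position"],4),"F",np.round(s["ft_force"],2),"w",round(s["gripper_width"],3),"g",np.round(s["grip_force"],1));return s
E
python3 - <<'E'
from h import *
from bench import r,set_gripper,solve_ik
print(solve_ik([.464,.2177,.2],down(37.5)),solve_ik([.464,.2177,.2],down(90)))
c=[.5032,-.1905]
r.move_ptp(c+[.14],down(37.5));st("above")
r.servo_line(c+[.052],speed=.1);st("near")
print(r.servo_line(c+[.041],speed=.01,f_stop=2));s=st("touch")
r.servo_line(list(s["position"][:2])+[s["position"][2]+.0008],speed=.02)
set_gripper(.2,35);st("grip")
for n in("scene","top"):cv2.imwrite(f"pics/{n}1.png",cams.camera(n))
E
```

```text
[ 0.50435521  0.32121191 -1.18933635  1.77366073  0.31289925  1.25949828
 -1.68156677] [ 0.60578458  0.42835939 -1.36250368  1.77087081  0.43506033  1.30262528
 -0.85924091]
above t 1.82 p [ 0.503  -0.1921  0.1402] F [-0.45 -0.27 -0.15] w 1.002 g 0.0
near t 2.86 p [ 0.5037 -0.1906  0.0526] F [0.63 0.36 0.47] w 1.0 g 0.0
False
touch t 4.11 p [ 0.5033 -0.1905  0.0411] F [ 0.09 -0.55 -0.62] w 1.0 g 0.0
grip t 4.95 p [ 0.5032 -0.1905  0.0418] F [0.01 0.11 0.25] w 0.707 g 35.0
```

The open fingers straddled the flange and gripped its edge, which at least centred the cap. I'll open, rise, narrow to about 52 mm, touch down on the flange top and then pinch.

```bash
python3 - <<'E'
from h import *
from bench import r,set_gripper
c=[.5032,-.1905]
set_gripper(1.0,20)
r.servo_line(c+[.054],speed=.1)
set_gripper(.6,10);st("narrow")
print(r.servo_line(c+[.041],speed=.01,f_stop=2.5));s=st("touch")
r.servo_line(c+[s["position"][2]+.0008],speed=.02)
set_gripper(.2,35);st("grip")
for n in("scene","top"):cv2.imwrite(f"pics/{n}2.png",cams.camera(n))
I=cv2.imread("pics/scene2.png")[147:227,222:302];J=cv2.imread("pics/top2.png")[203:283,355:435]
cv2.imwrite("pics/c2.png",cv2.resize(np.hstack([I,J]),(800,400),interpolation=cv2.INTER_CUBIC))
E
```

```text
narrow t 6.94 p [ 0.5032 -0.1905  0.054 ] F [ 0.15 -0.13 -0.57] w 0.605 g 0.0
True
touch t 7.85 p [ 0.5032 -0.1905  0.0445] F [-1.19  0.76  5.3 ] w 0.6 g 2.8
grip t 8.65 p [ 0.5033 -0.1905  0.0455] F [-1.21  0.34  3.39] w 0.344 g 35.0
```

View pics/c2.png

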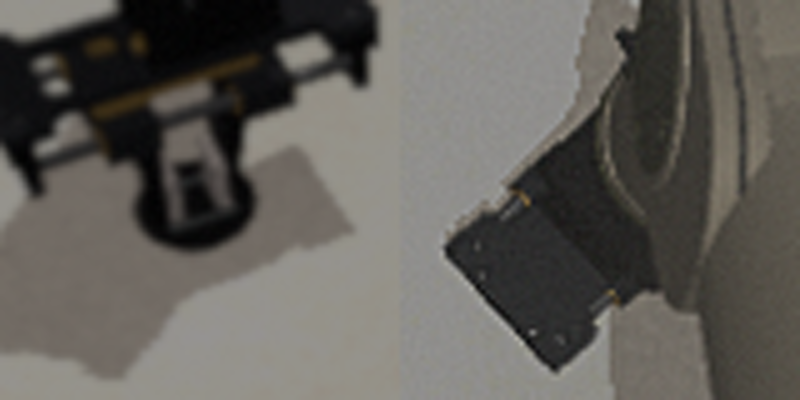

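The scene crop shows the fingers pinching both tabs above the flange at about (195,215), and the width of about 31 mm means the tabs are at their stops. I'll lift, hover over the tube and look.

```bash
python3 - <<'E'
from h import *
from bench import r
r.servo_line([.5032,-.1905,.2],speed=.15);st("lift")
r.move_ptp([.466,.2175,.195],down(37.5));r.wait(.3);st("hover")
for n in("scene","top"):cv2.imwrite(f"pics/{n}3.png",cams.camera(n))
I=cv2.imread("pics/scene3.png")[130:220,378:478];J=cv2.imread("pics/top3.png")[223:313,175:275]
cv2.imwrite("pics/c3.png",cv2.resize(np.hstack([I,J]),(800,360),interpolation=cv2.INTER_CUBIC))
E
```

```text
lift t 9.93 p [ 0.5027 -0.1904  0.199 ] F [-0.06 -0.11 -1.18] w 0.342 g 35.0
hover t 11.75 p [0.4662 0.217  0.195 ] F [-0.24  0.29 -1.03] w 0.338 g 35.0
```

View pics/c3.png

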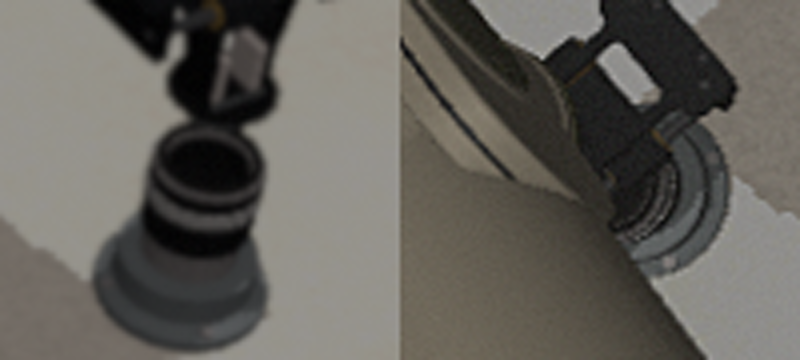

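```bash
python3 - <<'E'
from h import *
a=np.arange(0,2*np.pi,.02)
def ext(c,z,rad,n="scene"):
    p=proj(n,np.c_[c[0]+rad*np.cos(a),c[1]+rad*np.sin(a),0*a+z]);return np.r_[p.min(0),p.max(0)].round(2)
tc=[.4662,.217];
print("flange bot",ext(tc,.1645,.032),"top",ext(tc,.1685,.032))
print("rim68",ext(tc,.11,.034),"seal62",ext(tc,.1145,.031),"hold110",ext(tc,0,.055),"top:",ext(tc,0,.055,"top"),ext(tc,.1145,.031,"top"))
for x in range(2): print("px per mm x,y:",(proj("scene",[[tc[0]+.01*(x==0),tc[1]+.01*(x==1),.11]])-proj("scene",[tc+[.11]])).round(2))
g=cv2.cvtColor(cv2.imread("pics/scene3.png"),cv2.COLOR_BGR2GRAY)
print("flange rows");
for v in(152,154,156): print(v,g[v,414:454].tolist())
print("tube rows")
for v in(170,172,174,178): print(v,g[v,408:450].tolist())
print("col 430",g[150:225,430].tolist());print("col 437",g[150:225,437].tolist())
G=cv2.cvtColor(cv2.imread("pics/scene0.png"),cv2.COLOR_BGR2GRAY);print("clean col 428 from 155",G[155:222,428].tolist())
for v in(200,204):print("holder row",v,G[v,398:450].tolist())
T=cv2.cvtColor(cv2.imread("pics/top0.png"),cv2.COLOR_BGR2GRAY)
print("top row 270",T[270,206:264].tolist());print("top col 236",T[240:298,236].tolist())
E
```

```text
flange bot [418.3  143.2  446.91 161.57] top [418.57 141.84 447.28 160.19]
rim68 [413.8  160.55 442.99 180.17] seal62 [415.37 159.95 442.08 177.83] hold110 [398.91 187.08 442.59 218.79] top: [214.67 247.69 257.51 291.07] [212.76 253.11 239.79 280.5 ]
px per mm x,y: [[-0.05  2.85]]
px per mm x,y: [[4.29 0.53]]
flange rows
152 [146, 146, 147, 146, 137, 103, 55, 19, 7, 6, 4, 2, 4, 1, 5, 5, 19, 47, 71, 65, 35, 11, 9, 14, 24, 39, 55, 58, 47, 34, 20, 10, 33, 79, 121, 142, 147, 147, 147, 147]
154 [146, 145, 145, 145, 142, 127, 96, 55, 21, 9, 6, 6, 7, 4, 6, 8, 32, 62, 69, 53, 31, 26, 30, 33, 30, 30, 29, 24, 21, 14, 10, 11, 40, 89, 129, 144, 147, 147, 147, 147]
156 [147, 145, 145, 146, 145, 146, 137, 113, 78, 48, 21, 9, 10, 5, 7, 6, 23, 40, 41, 35, 31, 28, 21, 17, 11, 10, 9, 6, 6, 7, 10, 26, 63, 107, 138, 145, 146, 147, 147, 147]
tube rows
170 [148, 147, 147, 147, 147, 144, 129, 95, 61, 44, 25, 15, 12, 6, 5, 6, 6, 7, 8, 7, 7, 7, 5, 7, 8, 6, 7, 5, 6, 7, 6, 19, 35, 33, 26, 57, 105, 138, 147, 147, 147, 147]
172 [148, 148, 148, 147, 146, 135, 106, 63, 39, 45, 44, 29, 14, 10, 10, 8, 8, 7, 9, 7, 8,
[... 1612 characters left out ...]
, 57, 55, 52, 46, 42, 39, 38, 39, 40, 40, 41, 43, 44, 46, 47, 50, 53, 59, 66, 67, 63, 66, 69, 70, 71, 71, 69, 66, 58, 53, 49, 44, 43, 46, 61, 75, 78, 79, 90, 118, 134, 138, 139, 139]
top row 270 [133, 134, 132, 134, 132, 139, 122, 53, 32, 31, 78, 24, 33, 29, 30, 42, 39, 37, 40, 37, 36, 40, 39, 39, 41, 36, 40, 36, 40, 40, 52, 59, 23, 60, 86, 50, 52, 60, 19, 45, 68, 67, 63, 63, 62, 49, 45, 69, 77, 78, 62, 82, 127, 139, 134, 135, 135, 133]
top col 236 [130, 134, 134, 134, 133, 134, 135, 139, 100, 72, 76, 79, 51, 66, 65, 65, 58, 94, 81, 41, 29, 25, 43, 70, 46, 51, 50, 47, 42, 44, 52, 50, 52, 60, 39, 20, 44, 82, 88, 64, 57, 84, 45, 98, 89, 92, 88, 75, 68, 81, 81, 75, 105, 139, 131, 132, 132, 135]
```

```bash
python3 - <<'E'
from h import *
a=np.arange(0,2*np.pi,.01)
def edges(c,zr,rows):
    P=np.vstack([proj("scene",np.c_[c[0]+rad*np.cos(a),c[1]+rad*np.sin(a),0*a+z]) for z,rad in zr]).astype(np.float32)
    m=np.zeros((4000,6400),np.uint8);cv2.fillConvexPoly(m,cv2.convexHull(((P+.5)*10).astype(np.int32)),1)
    o=[]
    for v in rows:
        k=np.flatnonzero(m[int((v+.5)*10)]);o.append((v,k[0]/10-.5,k[-1]/10-.5))
    return o
def obs(g,v,lo,hi):
    x=np.arange(lo,hi);k=g[v,lo:hi]<75;i=np.flatnonzero(k);q=g[v].astype(float)
    L=lo+i[0];R=lo+i[-1]
    return v,round(L-(75-q[L])/(q[L-1]-q[L]),1),round(R+(75-q[R])/(q[R+1]-q[R]),1)
g=cv2.cvtColor(cv2.imread("pics/scene3.png"),cv2.COLOR_BGR2GRAY);G=cv2.cvtColor(cv2.imread("pics/scene0.png"),cv2.COLOR_BGR2GRAY)
rows=(150,152,154,156,157,158)
print("flange obs",[obs(g,v,410,455) for v in rows])
for dx in(0,.003,-.003,-.006):print(dx,edges([.4662+dx,.217],[(.1645,.032),(.1685,.032)],rows))
rows=(162,164,166,168,170)
print("tube obs",[obs(G,v,405,455) for v in rows])
for dx in(0,.003,-.003,-.006):print(dx,edges([.4662+dx,.217],[(.1145,.031),(.11,.034),(.09,.034)],rows))
E
```

```text
flange obs [(150, np.float64(419.4), np.float64(446.2)), (152, np.float64(419.6), np.float64(446.9)), (154, np.float64(420.5), np.float64(446.7)), (156, np.float64(422.1), np.float64(446.3)), (157, np.float64(423.4), np.float64(445.6)), (158, np.float64(424.2), np.float64(444.6))]
0 [(150, np.float64(418.3), np.float64(446.7)), (152, np.float64(418.4), np.float64(447.2)), (154, np.float64(419.2), np.float64(447.1)), (156, np.float64(420.7), np.float64(446.5)), (157, np.float64(421.8), np.float64(446.1)), (158, np.float64(423.1), np.float64(445.3))]
0.003 [(150, np.float64(418.4), np.float64(446.3)), (152, np.float64(418.2), np.float64(447.1)), (154, np.float64(418.7), np.float64(447.3)), (156, np.float64(419.9), np.float64(446.8)), (157, np.float64(420.8), np.float64(446.5)), (158, np.float64(421.8), np.float64(446.0))]
-0.003 [(150, np.float64(418.3), np.float64(446.9)), (152, np.float64(418.7), np.float64(447.2)), (154, np.float64(419.8), np.float64(446.9)), (156, np.float64(421.6), np.float64(446.1)), (157, np.float64(422.9), np.float64(445.4)), (158, np.float64(424.5), np.float64
[... 748 characters left out ...]
)]
0.003 [(162, np.float64(419.8), np.float64(433.6)), (164, np.float64(416.5), np.float64(437.4)), (166, np.float64(414.7), np.float64(439.8)), (168, np.float64(413.8), np.float64(441.3)), (170, np.float64(413.4), np.float64(442.4))]
-0.003 [(162, np.float64(417.1), np.float64(436.9)), (164, np.float64(415.0), np.float64(439.4)), (166, np.float64(414.0), np.float64(441.0)), (168, np.float64(413.6), np.float64(442.2)), (170, np.float64(413.2), np.float64(442.9))]
-0.006 [(162, np.float64(416.1), np.float64(438.1)), (164, np.float64(414.5), np.float64(440.2)), (166, np.float64(413.8), np.float64(441.5)), (168, np.float64(413.4), np.float64(442.5)), (170, np.float64(413.1), np.float64(442.9))]
```

The fits agree to about 2 mm, well inside the 5 mm or so that the chamfer can capture. I'll lower with force feedback.

```bash
python3 - <<'E'
from h import *
from bench import r,monitor
c=[.466,.218]
r.servo_line(c+[.165],speed=.08);r.wait(.2);st("pre")
for z in(.158,.154,.150,.146):
    hit=r.servo_line(c+[z],speed=.02,f_stop=2.5);s=st(z,hit);print("M",np.round(s["wrist_torque"],2))
    if hit:break
E
```

```text
pre t 12.57 p [0.4662 0.2181 0.1654] F [ 0.65 -0.19 -1.24] w 0.341 g 35.0
0.158 False t 13.07 p [0.4659 0.218  0.1579] F [ 0.12 -0.06 -0.94] w 0.339 g 35.0
M [ 0.01 -0.04 -0.03]
0.154 False t 13.43 p [0.4659 0.218  0.1538] F [ 0.24 -0.23 -0.29] w 0.339 g 35.0
M [0.02 0.01 0.01]
0.15 True t 13.66 p [0.4658 0.2182 0.1507] F [-0.01  0.39  1.8 ] w 0.341 g 35.0
M [ 0.12  0.11 -0.02]
```

```bash
python3 - <<'E'
from h import *
from bench import r,monitor
c=[.467,.217]
r.servo_line([.4658,.2182,.1535],speed=.03);r.servo_line(c+[.1535],speed=.03);r.wait(.2);s=st("pre");print("M",np.round(s["wrist_torque"],2))
for z in(.1505,.1485,.1465):
    hit=r.servo_line(c+[z],speed=.01,f_stop=3);s=st(z,hit);print("M",np.round(s["wrist_torque"],2))
    if hit:break
E
```

```text
pre t 14.36 p [0.4667 0.2172 0.1534] F [-3.81  2.72 -0.41] w 0.344 g 35.0
M [ 0.6   0.72 -0.01]
0.1505 True t 14.66 p [0.4664 0.2176 0.1509] F [-1.28  0.38  2.56] w 0.344 g 35.0
M [0.13 0.06 0.04]
```

The lateral reaction points to (-x,+y), so the mouth centre is near (0.464, 0.2194), which matches the top camera. I'll shift there.

```bash
python3 - <<'E'
from h import *
from bench import r,monitor
c=[.4642,.2194]
r.servo_line([.4658,.2182,.1545],speed=.03);r.servo_line(c+[.1545],speed=.03);r.wait(.2);s=st("pre");print("M",np.round(s["wrist_torque"],2))
for z in(.1515,.1495,.1475,.1455):
    hit=r.servo_line(c+[z],speed=.012,f_stop=3);s=st(z,hit);print("M",np.round(s["wrist_torque"],2))
    if hit:break
E
```

```text
pre t 15.38 p [0.4642 0.2193 0.1545] F [ 0.12 -0.17 -1.28] w 0.344 g 35.0
M [-0.02  0.01 -0.01]
0.1515 False t 15.78 p [0.4641 0.2194 0.1514] F [-0.46  0.69 -1.26] w 0.341 g 35.0
M [-0.02  0.03 -0.03]
0.1495 False t 16.1 p [0.4641 0.2194 0.1494] F [-0.21  0.35 -0.84] w 0.342 g 35.0
M [-0.01  0.07  0.04]
0.1475 False t 16.42 p [0.4641 0.2194 0.1474] F [-0.12 -0.02  0.03] w 0.342 g 35.0
M [-0.02 -0.04  0.  ]
0.1455 False t 16.73 p [0.4642 0.2194 0.1454] F [ 0.08 -0.61 -1.23] w 0.336 g 35.0
M [ 0.04 -0.08  0.  ]
```

```bash
cat >> h.py <<'E'
def fz(k=8):
    from bench import r,monitor
    v=[]
    for _ in range(k): r.wait(.02);v.append(monitor.state()["ft_force"])
    return np.mean(v,0)
E
python3 - <<'E'
from h import *
from bench import r,monitor
c=[.4642,.2194];z=.1454;b=-1.1
while z>.124:
    z-=.002;hit=r.servo_line(c+[z],speed=.012,f_stop=5);f=fz(4);print(round(z,4),hit,f.round(2),round(f[2]-b,2))
    if f[2]-b>11.2 or hit:break
st("pressed")
cv2.imwrite("pics/c4.png",cv2.resize(cams.camera("scene")[130:230,378:478],(500,500),interpolation=cv2.INTER_CUBIC))
E
```

```text
0.1434 False [-0.02 -0.34  1.82] 2.92
0.1414 False [ 0.01 -0.44  3.4 ] 4.5
0.1394 False [0.05 0.32 4.62] 5.72
0.1374 False [-0.53  0.33  5.87] 6.97
0.1354 False [-0.76 -0.74  7.23] 8.33
0.1334 False [-1.31 -0.5   8.49] 9.59
0.1314 False [-2.01 -1.22  9.49] 10.59
0.1294 False [-2.57 -1.44 11.36] 12.46
pressed t 19.81 p [0.4644 0.2195 0.13  ] F [-1.55 -1.9  11.44] w 0.34 g 35.0
```

View pics/c4.png

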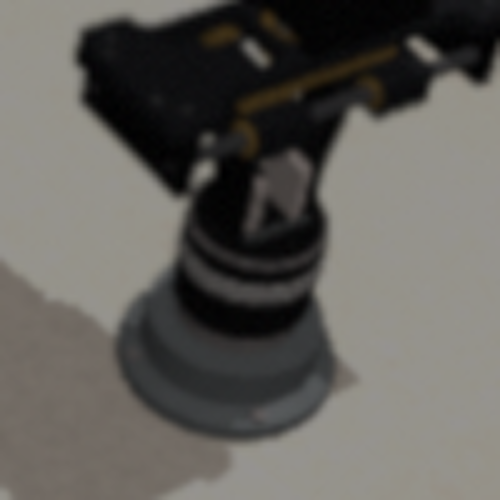

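The cap sits flush in the tube with the tabs pinched at about 12.5 N. Now I'll let the tabs spring out while still pressing.

```bash
python3 - <<'E'
from h import *
from bench import r,set_gripper
for w in(.40,.46,.52,.55):
    set_gripper(w);print(w,(fz(4)+[0,0,1.1]).round(2));st()
E
```

```text
0.4 [-1.39 -0.74 12.33]
t 20.34 p [0.4646 0.2196 0.1301] F [-1.71 -0.48 11.28] w 0.396 g 11.5
0.46 [-2.13  0.07 11.3 ]
t 20.82 p [0.4645 0.2198 0.1301] F [-2.34 -0.07 10.73] w 0.46 g 8.8
0.52 [-1.62  0.66 11.28]
t 21.31 p [0.4645 0.2201 0.1302] F [-1.71  0.72 10.13] w 0.518 g 5.2
0.55 [-1.12  1.39 11.15]
t 21.71 p [0.4647 0.2201 0.1303] F [-0.48  1.52  9.83] w 0.547 g 5.2
```

```bash
python3 - <<'E'
from h import *
from bench import r,set_gripper
set_gripper(.6);print((fz(4)).round(2));s=st();c=list(s["position"][:2])
for z in(.135,.140,.145,.150,.160):
    r.servo_line(c+[z],speed=.03);print(z,fz(3).round(2))
r.servo_line(c+[.26],speed=.12)
r.move_ptp([.40,-.10,.30],down(37.5));r.wait(.5);st("away")
for n in("scene","top"):cv2.imwrite(f"pics/{n}5.png",cams.camera(n))
I=cv2.imread("pics/scene5.png")[140:220,388:468];J=cv2.imread("pics/top5.png")[228:308,190:270]
cv2.imwrite("pics/c5.png",cv2.resize(np.hstack([I,J]),(800,400),interpolation=cv2.INTER_CUBIC))
E
```

```text
[-1.36  1.15 10.35]
t 22.18 p [0.4647 0.2202 0.1303] F [-1.18  0.91 10.1 ] w 0.597 g 5.1
0.135 [-1.04  0.53  6.78]
0.14 [-0.14  1.65  2.48]
0.145 [ 0.02 -0.35  0.51]
0.15 [ 0.18  0.91 -0.45]
0.16 [ 0.36  0.02 -0.02]
away t 26.93 p [ 0.4    -0.0999  0.3   ] F [ 0.9  -0.2   0.81] w 0.6 g 0.0
```

View pics/c5.png

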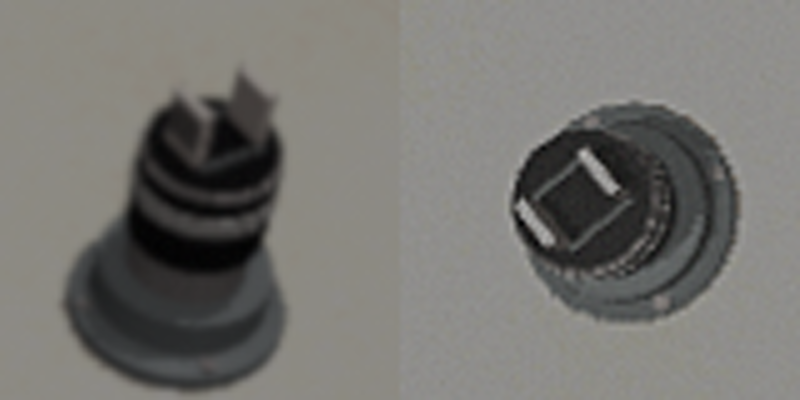

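The cap sits level. The tab tops are about 36 mm apart, the same as before they were pinched, so they are fully sprung out. On the way up the force had fallen to 2.5 N at 0.140, against about 5.3 N there on the way down, which fits the flange being held 2 mm above the rim. The cap is latched, so I'm handing in.

```bash
python3 - <<'E'
from bench import order
print(order.job_done())
E
```

```text
the job is handed in; nothing more can be done
None
```

The cap is in the tube mouth, pressed home with about 12.5 N and latched (inferred from the tab spacing and the lift-off force), and the job was handed in at about 27 s; the first grip caught the flange edge and was redone, and the eyepiece, positioner and wafer box were never approached, though I did not re-measure them.

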